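# Reset the dose selector of a bottle filler

### The job

Change the filler's dose: slide the clear guard open, pull the sprung selector knob up, turn it to the square post and let it snap fully down into the notch there, then slide the guard fully shut again. The notch is hidden and only roughly in line with the post, so feel for it. Leave the two bottles and the jar standing where they are.

Things in the scene. Friction and masses are not known exactly. Their poses are not given: they have to be found in the camera images.
- block: Steel control block of the filler, fixed to the table, 200 (x) x 350 (y) x 100 mm high; its origin is the centre of its underside. It is placed and yawed differently each time. A square well 136 x 136 mm, open at the top, with its floor 40 mm above the table, is sunk in it, centred at local (0, -80 mm). Guard rails (10 mm wide, 9 mm high) run along y on its top at local x = +-87 mm.
- guard (a joint): Travel in m of the flat clear guard along the block's +y: 0 = shut (covers the well), 0.145 = fully open, stop at each end. It stays where it is left; pushing takes about 2 to 4 N. Shut or open, nothing stands above it but its fin. It may start up to 15 mm open. The panel is 160 (x) x 150 (y) x 5 mm, its top 105.5 mm above the table.
- guard_fin (a point): Centre of the aluminium fin standing on the guard, 60 mm along the block's x, 10 mm thick along y, from the panel's top to 129.5 mm above the table; the point is 117.5 mm above the table and moves with the guard: local (0, -20 mm) when shut, (0, +125 mm) fully open. The fin can be pushed from either side.
- knob_lift (a joint): How far the knob is pulled straight up, in m: 0 = fully down in a slot, 0.016 = top stop. A spring pulls it down with 6 N at 0 and 11 N at 0.016. A pin under the skirt must rise 10 mm to leave a slot; let go between slots the knob rests on the index plate at about 0.010, where it can still be turned, and it snaps down by itself when the pin comes over a notch.
- knob_turn (a joint): Turn of the knob in rad about the vertical, counterclockwise from above positive, range -1.65 to 1.65. 0 = pointer along the block's +x: the wide parking slot (about +-0.25 rad of play), where it starts. Notches lie nominally at -1.35, -0.75, +0.75 and +1.35, with about +-0.06 rad of play; the whole hidden index plate is turned by an unknown amount up to 0.15 rad either way.
- knob_grip (a point): On the knob's vertical axis, at local (0, -80 mm), at half height of its black grip bar: 76 mm above the table when down. The bar is 52 mm long (along the pointer), 14 mm thick, 32 mm high (60 to 92 mm above the table when down), on a steel skirt disc 66 mm in diameter, 7 mm thick, above a fixed grey collar that hides the index plate. The point's x axis runs along the bar to the pointer, z up.
- knob_pointer (a point): Point on the pointer's line 50 mm from the knob axis, 56 mm above the table when down; it turns with the knob. The pointer itself is a small steel nose on the skirt, from 33 to 42 mm off the axis, at one end of the bar.
- post: The mark to choose: a square steel post 10 x 10 x 18 mm on the well's floor (origin: centre of its underside), 50 mm from the knob axis, standing at one of the four nominal notch angles. The other three are marked by low round studs, 10 mm in diameter and 4 mm high.
- bottle_tall: Bystander: amber bottle, 54 mm in diameter, 135 mm high, loose; origin at the centre of its underside.
- bottle_short: Bystander: amber bottle, 48 mm in diameter, 105 mm high, loose; origin at the centre of its underside.
- cream_jar: Bystander: white jar with a metal lid, 68 mm in diameter, 55 mm high, loose; origin at the centre of its underside.

How it is judged (in metres and radians):
On the way, in this order (a step that is already met when the one before it is completed fails the run):
1. the guard is slid open (at least 80 mm) (value of joint guard above 0.08 m), for 0.1 s.
2. the knob is pulled up out of its slot (value of joint knob_lift above 0.009 m), for 0.1 s.
3. the knob has snapped down into the notch at the square post, the guard still open (value of joint knob_lift below 0.0025 m and horizontal distance between knob_pointer and post below 0.014 m and value of joint guard above 0.05 m), for 0.2 s.
At the end, for the whole second after the job is handed in: The knob is fully down (within 2.5 mm) in the notch at the square post (pointer line within 14 mm of the post, 50 mm from the axis), the guard is shut to within 5 mm and at rest, and the two bottles and the jar stand upright (value of joint guard below 0.005 m and value of joint knob_lift below 0.0025 m and horizontal distance between knob_pointer and post below 0.014 m and velocity of joint guard below 0.01 m/s and angle between each of bottle_tall, bottle_short, cream_jar's own z axis and vertical below 0.2 rad); the robot touches nothing.
It fails at once if a bottle or the jar is moved by more than 30 mm (distance of any of bottle_tall, bottle_short, cream_jar from where it was at the start of the episode above 0.03 m).
It also fails if it takes over 72 s, if anything falls off the work surface, if the arm or the gripper's body presses on something with over 40 N, if the wrist force passes 120 N, or if a joint passes its speed limit or range.

### The arm

A 6-joint arm with a two-finger parallel gripper is mounted at the origin on the work surface. World frame = base frame: x ahead of the robot, y to its left, z up, the work surface at z = 0. Lengths are in mm, angles in rad, forces in N, time in s.
With the tool pointing down it reaches from about 350 to 775 mm from the base axis. Payload 7.3 kg.
Tool frame: the origin (TCP) lies at the very end of the fingers, on their centre line; the grasp point (between the pads) lies 19 mm behind it; x points along the fingers, y is the direction in which the jaws open and shut, and the axes are right-handed (so a half turn about x gives the same grasp; the last joint's range is limited). The gripper opens to 92 mm and grips with 3 to 60 N. Pads are 19 mm wide; open, the fingers measure 130 mm over their backs; the gripper's body (75 mm by 190 mm) begins 47 mm behind the grasp point.
Start: joints at [1.08, 0.342, 1.524, -0, 1.275, -0.146], TCP at [177.442, 494.128, 190.541] pointing down, gripper open.
Joint ranges: [-2.53, 2.53], [-0.77, 2.02], [0.04, 2.7], [-1, 4.14], [0.28, 2.66], [-3.11, 3.11]. Speed limits (rad/s): [2.57, 2.57, 3.14, 3.14, 3.14, 3.14].

### API

Orientations are given as [roll, pitch, yaw] about the fixed x, y, z axes, in that order (R = Rz(yaw) Ry(pitch) Rx(roll)).
In Python, from plant import bot gives the robot as it stands.
- The arm moves only by the tool step_arm, never from a script. Its argument "targets" is a list that holds one entry, the list of rows, each a list of 4 numbers: the shift along the tool's x, y, z in m, then the turn about the tool's x in degrees. A call has exactly 5 rows; each row is the pose to reach, as a shift and turn from the pose measured when the call began, along the tool's axes at that moment; what a row does not reach only later rows make up. A row lasts 1/12 s, in which the tool goes at most 41.7 mm and 7.16 degrees, less where a joint would pass 70% of its speed; a pose out of reach is approached as far as the arm can. A call with a gripper value outside its range is refused whole. "jaw" is the closure, from 0 (fully open) to 1 (shut), set as the call begins (left out, the last holds). The fingers move at their own pace and stop on an object; the grip force is fixed at half the most. Time passes only in rows, so rows that repeat a pose let the fingers close, or fill a call up. It gives the time, the measured TCP pose, the force and the opening at its end, in the units of the state.
- bot.get_obs(): the state, without advancing time (a new reading comes with each control period).
- bot.capture(name): name is "scene" or "side" or "wrist"; returns a dict with "color" (384x512x3 uint8, red, green, blue), "depth" (384x512 float32, mm along the optical axis (not along the pixel's ray), 0 where there is no reading), "fov_y" (degrees; the focal length in pixels is half the picture's height over the tangent of half this angle, whatever the lens; pixels are square), "cx", "cy" (the principal point, pixels), "dist_coeffs" ([k1, k2, p1, p2, k3] as OpenCV has them; the pictures are not rectified), "rvec" (rotation vector, rad) and "tvec" (3), from world to camera coordinates, as OpenCV has them. Camera axes: x right, y down, z forward; pixel columns grow to the right and rows downward; lengths in mm; the calibration is good to about 2 mm. A picture is of the moment at which its call begins.
- bot.close_job(): hands the job in, once; it reports no verdict.
The state is a dict: "time": time; "joint_positions": joint angles; "dq": joint speeds; "tau": joint torques, N m; "tool_pos": TCP position; "tcp_rot": TCP orientation; "contact_force": force on the tool from outside, world axes, zero at the start; "moment": the same for the moment, N m; "grip_width": finger opening in mm.
Only numpy, scipy, OpenCV 4.12 (cv2) and the standard library are available. Lean on these libraries where they do the work, as an engineer would, in place of code of your own. Each camera call takes 0.05 s, during which the arm holds its last target. There are 200 camera calls.

## Working session

There is one attempt and no reset: what is moved stays moved. The work goes in short steps, Python scripts to look and compute and a tool call to move; the robot and the scene stay as the last step left them, time stands still between calls to the robot, and variables do not carry over. Pictures are saved under pics/ and viewed, about 8 in all and at most 12, crops included, and the job is handed in when it is done.

Besides the shell and the picture viewer there is one more tool, called after "Request:" as name(argument=value, ...) on one line, values as JSON. step_arm: Moves the arm, as the interface text tells. Its arguments: {"type":"object","properties":{"targets":{"type":"array","items":{"type":"array","items":{"type":"array","items":{"type":"number"}}}},"jaw":{"type":"number"}},"required":["targets"]}

```bash
mkdir -p pics; ls; cat > h.py <<'E'
import numpy as np, cv2
from plant import bot
def cap(n):
    c=bot.capture(n); c['n']=n
    f=c['color'].shape[0]/2/np.tan(np.radians(c['fov_y'])/2)
    c['K']=np.array([[f,0,c['cx']],[0,f,c['cy']],[0,0,1.]]); c['R']=cv2.Rodrigues(np.array(c['rvec'],float))[0]
    c['d']=np.array(c['dist_coeffs'],float); c['t']=np.array(c['tvec'],float).ravel(); return c
def cloud(c):
    h,w=c['depth'].shape; u,v=np.meshgrid(np.arange(w),np.arange(h))
    p=cv2.undistortPoints(np.stack([u,v],-1).reshape(-1,1,2).astype(float),c['K'],c['d']).reshape(h,w,2)
    P=np.dstack([p,np.ones((h,w))])*c['depth'][...,None]
    return (P-c['t'])@c['R']
def onplane(c,px,z):
    p=cv2.undistortPoints(np.array(px,float).reshape(-1,1,2),c['K'],c['d']).reshape(-1,2)
    r=np.c_[p,np.ones(len(p))]@c['R']; o=-c['R'].T@c['t']
    return o+r*((z-o[2])/r[:,2])[:,None]
def proj(c,P): return cv2.projectPoints(np.array(P,float).reshape(-1,1,3),np.array(c['rvec'],float),c['t'],c['K'],c['d'])[0].reshape(-1,2)
def save(c,name,crop=None,s=1):
    im=c['color'][...,::-1]
    if crop: im=im[crop[1]:crop[3],crop[0]:crop[2]]
    cv2.imwrite('pics/'+name+'.png',cv2.resize(im,None,fx=s,fy=s,interpolation=cv2.INTER_CUBIC))
E
python3 - <<'E'
from h import *
import pickle
print(bot.get_obs())
ims=[]
for n in('scene','side','wrist'):
    c=cap(n); pickle.dump(c,open(n+'.pkl','wb')); ims.append(c['color'][...,::-1])
    print(n,-c['R'].T@c['t'],c['d'])
    P=cloud(c); m=(abs(P[...,2]-100)<4)&(c['depth']>0); q=P[m]; print(len(q))
    if len(q)>50: print(cv2.minAreaRect(q[:,:2].astype(np.float32)))
ims=[cv2.resize(i,(400,300)) for i in ims]
cv2.imwrite('pics/a.png',np.vstack([np.hstack(ims[:2]),np.hstack([ims[2],ims[2]*0])]))
E
```

```text
pics
{'time': 0.0, 'joint_positions': array([ 1.08000640e+00,  3.42703632e-01,  1.52507585e+00,  1.46007534e-05,
        1.27537587e+00, -1.46000077e-01]), 'dq': array([-0.00011153, -0.00070499,  0.00180822,  0.00117035,  0.00111631,
        0.00090823]), 'tau': array([-3.59577016e-04, -4.31243455e+01, -2.44218367e+01,  7.17697316e-02,
        5.57684444e-02, -5.84697295e-05]), 'tool_pos': array([177.19358101, 493.68030542, 189.83438161]), 'tcp_rot': array([-1.72573049,  1.56923357, -2.0705246 ]), 'contact_force': array([-0.51730407,  0.6448431 ,  0.23831922]), 'moment': array([ 0.01399829,  0.04545998, -0.04112664]), 'grip_width': 91.34991255967066}
scene [1319.49145567 -223.88603107  623.6882633 ] [-0.08153527  0.          0.          0.          0.        ]
5181
((-526.7464599609375, 625.2890625), (2489.509521484375, 3607.287841796875), 0.013425758108496666)
side [ 257.84898047 -687.00128349  936.92454007] [-0.03996116  0.          0.          0.          0.        ]
3437
((943.1415405273438, 341.5289306640625), (1701.438232421875, 1802.966552734375), 78.64299011230469)
wrist [ 99.33781053 523.17238835 385.19094389] [0.00469483 0.         0.         0.         0.        ]
0
```

View pics/a.png

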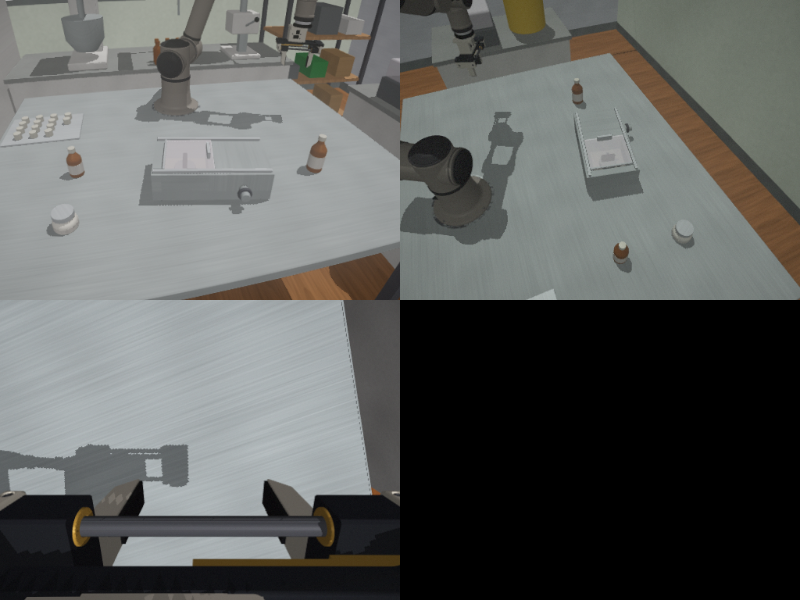

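The scene shows the block mid-table with the fin near (208,152) in the scene tile. The bottles and the jar stand clear of it.

```bash
python3 - <<'E'
from h import *
import pickle
for n in('scene','side'):
    c=pickle.load(open(n+'.pkl','rb'));P=cloud(c); ok=(c['depth']>0)&(abs(P[...,0]-550)<300)&(abs(P[...,1])<400)
    ok&=P[...,2]>12
    k,l,s,ce=cv2.connectedComponentsWithStats(ok.astype(np.uint8))
    for i in range(1,k):
        if s[i,4]<60: continue
        q=P[l==i]; print(n,s[i],q[:,:2].mean(0).round(),q.min(0).round(),q.max(0).round())
        if s[i,4]>3000:
            for lo,hi in((96,103),(106.5,112),(96,112),(114,135)):
                r=q[(q[:,2]>lo)&(q[:,2]<hi)]
                if len(r)>10: print(lo,len(r),cv2.minAreaRect(r[:,:2].astype(np.float32)),r.mean(0))
c=pickle.load(open('side.pkl','rb')); save(c,'b',(210,120,320,250),5)
E
```

```text
scene [392 172  27  47 786] [617. 370.] [586. 352.  12.] [634. 400. 137.]
scene [  193   176   158    83 11538] [631.  -4.] [ 454. -184.   12.] [748. 199. 131.]
96 3846 ((587.7816772460938, 7.3995361328125), (351.15936279296875, 201.72523498535156), 78.181396484375) [607.05583351  39.03039581  99.24367778]
106.5 795 ((588.0452270507812, 7.405029296875), (338.463623046875, 186.22854614257812), 78.50091552734375) [607.49893046  -3.23860119 107.98160987]
96 7045 ((587.7816772460938, 7.3995361328125), (351.15936279296875, 201.72523498535156), 78.181396484375) [598.49794776   2.84124315 102.0483642 ]
114 88 ((586.134765625, -2.3813629150390625), (9.801443099975586, 58.815834045410156), 78.93438720703125) [592.42641604  -4.00752515 125.8059175 ]
scene [100 198   8  24 115] [ 473. -395.] [ 454. -400.   12.] [ 483. -391.   74.]
scene [ 92 264   9  27 116] [ 701. -396.] [ 680. -400.   12.] [ 717. -391.   56.]
side [220 100  14  32 350] [595. 365.] [572. 348.  12.] [625. 391. 138.]
side [ 222  137   85  107 6643] [571. -37.] [ 450. -187.   12.] [742. 196. 133.]
96 2630 ((582.8665771484375, 6.344818115234375), (354.4710998535156, 200.8942108154297), 78.53752136230469) [582.71101197  23.2933085   99.82893579]
106.5 1003 ((582.5440673828125, 5.8052978515625), (340.2626037597656, 184.60540771484375), 78.5947494506836) [571.66867228 -43.34230329 108.14343057]
96 5091 ((582.8250732421875, 6.1401519775390625), (354.8886413574219, 200.8942108154297), 78.53752136230469) [576.41814964 -14.05576041 102.92881836]
114 104 ((580.4043579101562, -3.628591537475586), (13.318917274475098, 60.17949295043945), 76.9984359741211) [579.25490285  -5.96623998 124.67671249]
```

View pics/b.png

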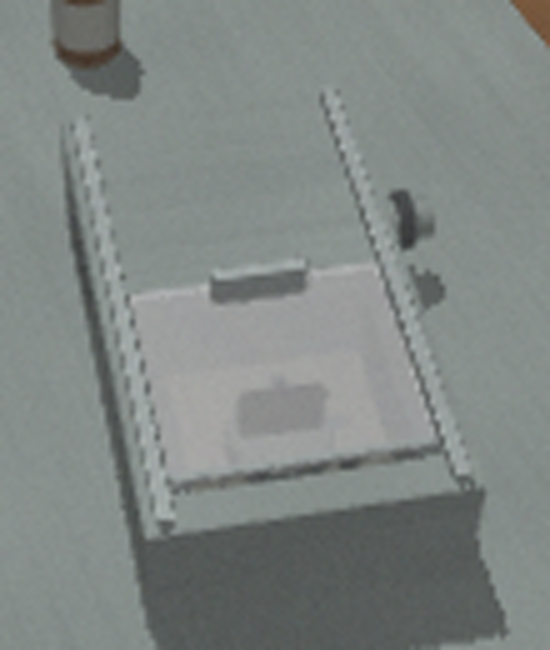

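```bash
cat >> h.py <<'E'
from scipy.spatial.transform import Rotation as Ro
def goto(p,jaw_deg):
    "shift/turn in tool axes to TCP p with jaw axis (tool y) at world yaw jaw_deg (mod 180)"
    o=bot.get_obs(); R=Ro.from_euler('xyz',o['tcp_rot']).as_matrix()
    s=R.T@(np.array(p)-o['tool_pos'])/1000
    cur=np.degrees(np.arctan2(R[1,1],R[0,1])); d=(jaw_deg-cur+90)%180-90
    print('tool',o['tool_pos'].round(1),'x',R[:,0].round(3),'jaw yaw',cur.round(1),'q6',o['joint_positions'][5].round(2),'F',o['contact_force'].round(1),'w',o['grip_width'].round(1),'t',o['time'])
    print('shift',s.round(4),'turn about tool x',-d.round(2),'or',(-d+(180 if d>0 else -180)).round(2))
E
python3 - <<'E'
from h import *
goto([575,-40,200],78.3)
c=cap('wrist'); o=bot.get_obs(); R=Ro.from_euler('xyz',o['tcp_rot']).as_matrix()
print(R, 'cam in tool',R.T@(-c['R'].T@c['t']-o['tool_pos']))
E
```

```text
Traceback (most recent call last):
  File "h.py", line 28, in goto
    print('tool',o['tool_pos'].round(1),'x',R[:,0].round(3),'jaw yaw',cur.round(1),'q6',o['joint_positions'][5].round(2),'F',o['contact_force'].round(1),'w',o['grip_width'].round(1),'t',o['time'])
                                                                                                                                                             ^^^^^^^^^^^^^^^^^^^^^
AttributeError: 'float' object has no attribute 'round'
```

```bash
sed -i "s/o\['grip_width'\].round(1)/round(o['grip_width'],1)/" h.py
python3 - <<'E'
from h import *
goto([575,-40,200],78.3)
c=cap('wrist'); o=bot.get_obs(); R=Ro.from_euler('xyz',o['tcp_rot']).as_matrix()
print(R, 'cam in tool',R.T@(-c['R'].T@c['t']-o['tool_pos']))
E
```

```text
tool [177.3 493.8 190. ] x [-0.001 -0.001 -1.   ] jaw yaw 70.2 q6 -0.15 F [-0.1 -0.2  0.4] w 91.9 t 0.15
shift [-0.0097 -0.368   0.5548] turn about tool x -8.05 or 171.95
[[-3.86363455e-04  3.38018280e-01  9.41139465e-01]
 [-7.54707648e-04  9.41139169e-01 -3.38018484e-01]
 [-9.99999641e-01 -8.40883142e-04 -1.08516800e-04]] cam in tool [-195.13673225    1.07302951  -83.2923513 ]
```

Request:
step_arm(targets=[[[0, -0.018, 0.028, 0], [0, -0.036, 0.056, 0], [-0.005, -0.054, 0.084, 0], [-0.01, -0.072, 0.112, 0], [-0.01, -0.09, 0.14, 0]]], jaw=0.4)

```text
time: 0.62
tool_pos: [279.5, 360.9, 200.9]
tcp_rot: [0.433, 1.57, 0.089]
contact_force: [1.6, 1.3, 0.1]
grip_width: 63.0
```

Request:
step_arm(targets=[[[0, -0.018, 0.028, 0], [0, -0.036, 0.056, 0], [0, -0.054, 0.084, 0], [0, -0.072, 0.112, 0], [0, -0.09, 0.14, 0]]])

```text
time: 1.03
tool_pos: [381.6, 227.4, 201.0]
tcp_rot: [0.571, 1.57, 0.227]
contact_force: [0.4, 0.8, 0.3]
grip_width: 55.2
```

Request:
step_arm(targets=[[[0, -0.018, 0.028, 0], [0, -0.036, 0.056, 0], [0, -0.054, 0.084, 0], [0, -0.072, 0.112, 0], [0, -0.09, 0.14, 0]]])

```text
time: 1.45
tool_pos: [483.6, 93.9, 200.9]
tcp_rot: [0.827, 1.57, 0.482]
contact_force: [1.0, -0.0, 0.4]
grip_width: 54.9
```

Request:
step_arm(targets=[[[0, -0.018, 0.028, -2], [0, -0.036, 0.056, -4], [0, -0.054, 0.084, -6], [0, -0.072, 0.112, -8], [0, -0.09, 0.135, -8]]])

```text
time: 1.87
tool_pos: [581.4, -38.2, 200.6]
tcp_rot: [0.75, 1.57, 0.546]
contact_force: [-0.1, 0.5, 0.0]
grip_width: 55.1
```

```bash
python3 - <<'E'
from h import *
import pickle
goto([583,-3,109],78.3)
c=cap('wrist');pickle.dump(c,open('w1.pkl','wb')); save(c,'c',None,1.5)
P=cloud(c); ok=c['depth']>0
a=np.radians(-11.7); ex=np.array([np.cos(a),np.sin(a)]); ey=np.array([-ex[1],ex[0]])
X=(P[...,:2]-[585,7])@ex; Y=(P[...,:2]-[585,7])@ey; Z=P[...,2]
for lo,hi in((114,134),(106.5,112),(96,103),(85,97),(52,66),(36,45)):
    m=ok&(Z>lo)&(Z<hi)&(abs(X)<110)&(abs(Y)<185); 
    if m.sum()>20: print(lo,hi,m.sum(),'x',np.percentile(X[m],[1,50,99]).round(1),'y',np.percentile(Y[m],[1,50,99]).round(1),'z',np.median(Z[m]).round(1))
E
```

```text
tool [581.4 -38.2 200.6] x [ 0.  0. -1.] jaw yaw 78.3 q6 -1.56 F [-0.1  0.5  0. ] w 55.1 t 1.8667
shift [ 0.0916  0.0347 -0.0056] turn about tool x 0.04 or -179.96
114 134 751 x [-30.4  -3.5  28. ] y [-14.5 -10.4  -4.6] z 130.2
106.5 112 16879 x [-91.9 -35.2  89.2] y [-155.3  -62.6  161.7] z 107.4
96 103 32897 x [-99.3 -21.1  81. ] y [-173.    73.   173.2] z 101.0
```

View pics/c.png

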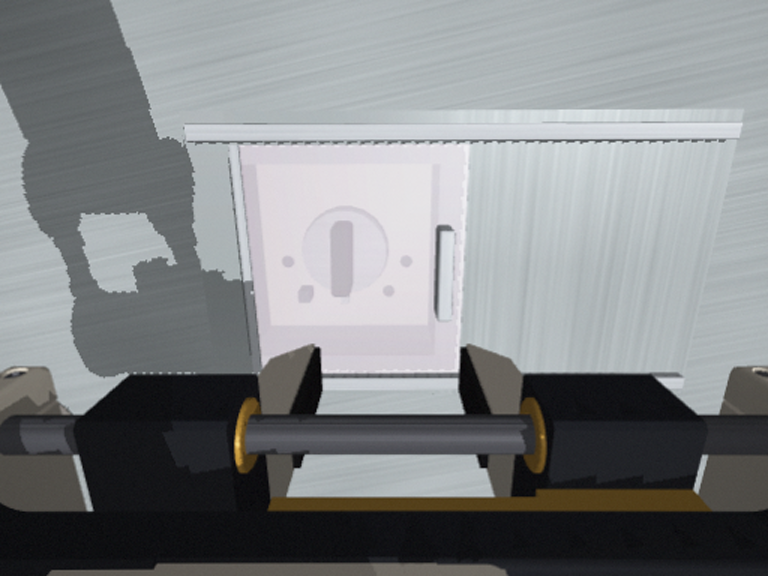

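Square post at (306,293) and knob at (343,258), both in the enlarged picture. Image down is local +x and right is +y, so the post is at -0.75. Now straddle the fin and grip it.

Request:
step_arm(targets=[[[0, 0.018, -0.003, 0], [0, 0.0355, -0.006, 0], [0.03, 0.0355, -0.006, 0], [0.06, 0.0355, -0.006, 0], [0.091, 0.0355, -0.006, 0]]])

```text
time: 2.33
tool_pos: [585.2, -6.5, 108.4]
tcp_rot: [-0.499, 1.567, -0.706]
contact_force: [0.8, -0.2, -0.2]
grip_width: 55.0
```

Request:
step_arm(targets=[[[0, 0, 0, 0], [0, 0, 0, 0], [0, 0, 0, 0], [0, 0, 0, 0], [0, 0, 0, 0]]], jaw=1)

```text
time: 2.75
tool_pos: [586.4, -6.7, 110.5]
tcp_rot: [-0.242, 1.563, -0.45]
contact_force: [-0.2, 0.5, 0.9]
grip_width: 26.3
```

Request:
step_arm(targets=[[[0, 0.001, 0, 0], [0, 0.003, 0, 0], [0, 0.006, 0, 0], [0, 0.01, 0, 0], [0, 0.014, 0, 0]]])

```text
time: 3.17
tool_pos: [589.4, 7.5, 110.5]
tcp_rot: [-0.225, 1.563, -0.432]
contact_force: [-0.2, -0.4, 0.5]
grip_width: 0.6
```

```bash
python3 - <<'E'
from h import *
goto([583,-3,200],78.3)
c=cap('wrist'); d=cap('side')
a=cv2.resize(c['color'],(512,384)); b=cv2.resize(d['color'][100:260,200:340],(336,384))
cv2.imwrite('pics/d.png',cv2.resize(np.hstack([a,b])[...,::-1],None,fx=.94,fy=.94))
E
```

```text
tool [589.4   7.5 110.5] x [ 0.007 -0.003 -1.   ] jaw yaw 78.1 q6 -1.48 F [-0.2 -0.4  0.5] w 0.6 t 3.1667
shift [-0.0895 -0.0117 -0.0034] turn about tool x -0.18 or 179.82
```

View pics/d.png

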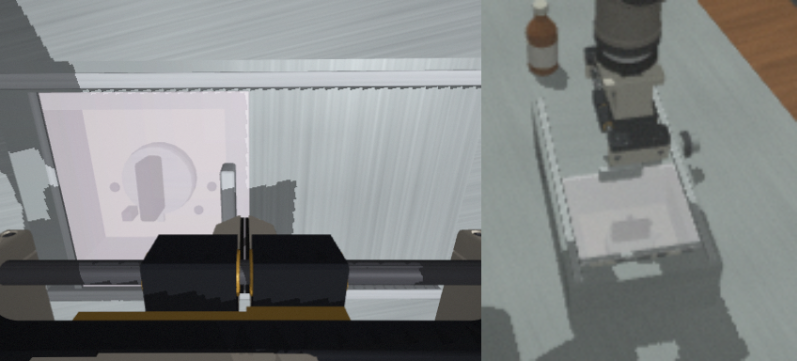

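```bash
python3 - <<'E'
from h import *
c=cap('wrist')
P=cloud(c); ok=c['depth']>0
a=np.radians(-11.7); ex=np.array([np.cos(a),np.sin(a)]); ey=np.array([-ex[1],ex[0]])
X=(P[...,:2]-[583.8,7.3])@ex; Y=(P[...,:2]-[583.8,7.3])@ey; Z=P[...,2]
m=ok&(Z>122)&(Z<134)&(abs(X)<35)&(abs(Y)<60); v,u=np.nonzero(m)
k,l,s,ce=cv2.connectedComponentsWithStats(m.astype(np.uint8))
for i in range(1,k):
    if s[i,4]>15: n=l==i; print(s[i],'x',X[n].min().round(1),X[n].max().round(1),'y',Y[n].min().round(1),Y[n].max().round(1),'z',Z[n].mean())
o=bot.get_obs()['tool_pos'][:2]-[583.8,7.3]; print('tcp local',o@ex,o@ey)
print(proj(c,[bot.get_obs()['tool_pos']]))
E
```

```text
[233 178  17  59 868] x -29.5 8.6 y -14.4 -4.3 z 129.93232400065125
tcp local 5.374768951327459 1.335126872996147
[[258.06655145 220.08161778]]
```

```bash
python3 - <<'E'
from h import *
c=cap('wrist'); save(c,'e',(180,160,340,300),4)
P=cloud(c); a=np.radians(-11.7); ex=np.array([np.cos(a),np.sin(a)]); ey=np.array([-ex[1],ex[0]])
for v in range(205,285,6):
    print(v,[tuple(np.r_[(P[v,u,:2]-[583.8,7.3])@ex,(P[v,u,:2]-[583.8,7.3])@ey,P[v,u,2]].round().astype(int)) for u in (236,244,252,258,264,272,282)])
print(bot.get_obs()['grip_width'])
E
```

```text
205 [(np.int64(-14), np.int64(-13), np.int64(132)), (np.int64(-13), np.int64(-8), np.int64(130)), (np.int64(-5), np.int64(-3), np.int64(106)), (np.int64(-5), np.int64(1), np.int64(107)), (np.int64(-5), np.int64(5), np.int64(107)), (np.int64(-3), np.int64(11), np.int64(102)), (np.int64(-2), np.int64(19), np.int64(100))]
211 [(np.int64(-10), np.int64(-13), np.int64(131)), (np.int64(-10), np.int64(-8), np.int64(131)), (np.int64(0), np.int64(-3), np.int64(106)), (np.int64(0), np.int64(1), np.int64(105)), (np.int64(0), np.int64(5), np.int64(107)), (np.int64(2), np.int64(11), np.int64(101)), (np.int64(2), np.int64(19), np.int64(102))]
217 [(np.int64(-5), np.int64(-13), np.int64(130)), (np.int64(-5), np.int64(-8), np.int64(130)), (np.int64(5), np.int64(-3), np.int64(106)), (np.int64(5), np.int64(1), np.int64(106)), (np.int64(4), np.int64(5), np.int64(107)), (np.int64(7), np.int64(11), np.int64(101)), (np.int64(7), np.int64(19), np.int64(101))]
223 [(np.int64(-2), np.int64(-13), np.int64(131)), (np.int64(-1), np.int64(-8), np.int64(130)), (np.int64(10), np.int64(-4), np.int64(106)), (np.int6
[... 2683 characters left out ...]
4(-31), np.int64(9), np.int64(231))]
277 [(np.int64(-31), np.int64(-4), np.int64(234)), (np.int64(-31), np.int64(-2), np.int64(234)), (np.int64(-28), np.int64(0), np.int64(230)), (np.int64(-26), np.int64(2), np.int64(226)), (np.int64(-26), np.int64(4), np.int64(226)), (np.int64(-31), np.int64(6), np.int64(235)), (np.int64(-31), np.int64(9), np.int64(234))]
283 [(np.int64(-31), np.int64(-4), np.int64(236)), (np.int64(-31), np.int64(-2), np.int64(236)), (np.int64(-28), np.int64(0), np.int64(232)), (np.int64(-25), np.int64(2), np.int64(228)), (np.int64(-25), np.int64(4), np.int64(229)), (np.int64(-30), np.int64(6), np.int64(236)), (np.int64(-31), np.int64(9), np.int64(237))]
0.39584170634225285
```

View pics/e.png

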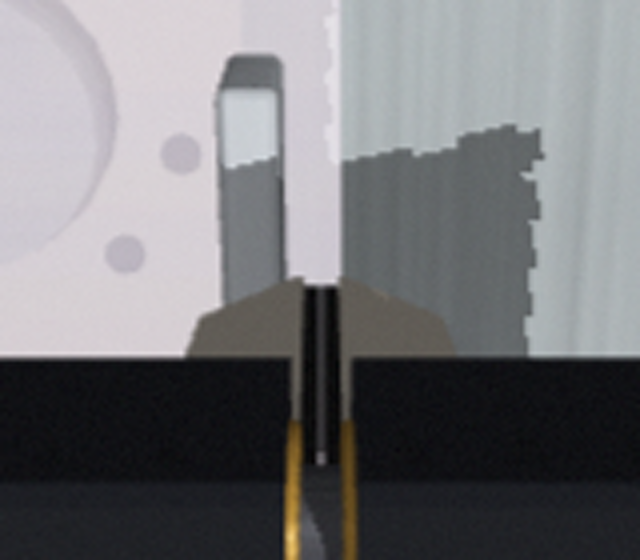

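```bash
python3 - <<'E'
from h import *
import pickle
def tips(c,R,p,lab):
    T=(cloud(c)-p)@R; m=(c['depth']>0)&(abs(T[...,1])<70)&(T[...,0]>-90)&(T[...,0]<20)&(abs(T[...,2])<25)
    for s in(-1,1):
        n=m&(s*T[...,1]>0); q=T[n]; 
        if len(q): 
            i=q[:,0].argsort()[::-1][:400:50]; print(lab,s,q[i].round().tolist())
R=lambda r:Ro.from_euler('xyz',r).as_matrix()
c=pickle.load(open('wrist.pkl','rb')); tips(c,R([-1.72573049,1.56923357,-2.0705246]),[177.2,493.7,189.8],'open')
c=pickle.load(open('w1.pkl','rb')); tips(c,R([.75,1.57,.546]),[581.4,-38.2,200.6],'55')
o=bot.get_obs(); c=cap('wrist'); 
T=(cloud(c)-o['tool_pos'])@R(o['tcp_rot']); 
for u in (240,250,264,275): print([T[v,u].round().tolist() for v in (228,232,236,240,246)])
E
```

```text
open -1 [[-37.0, -45.0, 9.0], [-40.0, -45.0, -8.0], [-42.0, -45.0, 7.0], [-44.0, -48.0, -11.0], [-45.0, -45.0, 8.0], [-47.0, -46.0, -8.0], [-48.0, -45.0, 7.0], [-49.0, -45.0, 2.0]]
open 1 [[-37.0, 47.0, 9.0], [-40.0, 47.0, 1.0], [-42.0, 48.0, -9.0], [-44.0, 49.0, -9.0], [-45.0, 52.0, -10.0], [-47.0, 47.0, 7.0], [-48.0, 56.0, -10.0], [-49.0, 47.0, -7.0]]
55 -1 [[-37.0, -27.0, -9.0], [-40.0, -29.0, -9.0], [-43.0, -27.0, 0.0], [-45.0, -27.0, -5.0], [-47.0, -27.0, -3.0], [-49.0, -40.0, -11.0], [-50.0, -29.0, -11.0], [-51.0, -27.0, 5.0]]
55 1 [[-37.0, 30.0, -9.0], [-40.0, 31.0, -9.0], [-43.0, 36.0, -10.0], [-45.0, 28.0, -6.0], [-47.0, 40.0, -10.0], [-48.0, 28.0, -1.0], [-50.0, 36.0, -10.0], [-51.0, 31.0, -10.0]]
[[-21.0, -12.0, -3.0], [-21.0, -12.0, -0.0], [-47.0, -10.0, -11.0], [-52.0, -10.0, -11.0], [-58.0, -9.0, -10.0]]
[[-18.0, -6.0, -2.0], [-41.0, -5.0, -10.0], [-47.0, -5.0, -10.0], [-52.0, -4.0, -10.0], [-58.0, -4.0, -10.0]]
[[4.0, 4.0, 8.0], [-42.0, 3.0, -11.0], [-47.0, 3.0, -10.0], [-49.0, 3.0, -9.0], [-56.0, 3.0, -9.0]]
[[9.0, 12.0, 10.0], [9.0, 12.0, 13.0], [-47.0, 9.0, -11.0], [-52.0, 9.0, -10.0], [-59.0, 9.0, -10.0]]
```

The cloud shows the fingers ending about 37 mm short of the reported TCP, both open and closed. They simply passed over the fin, so I add 37 mm to every depth from here on. Reopen, centre, and descend in stages with force checks.

Request:
step_arm(targets=[[[0, -0.006, -0.003, 0], [0, -0.0115, -0.005, 0], [0, -0.0115, -0.005, 0], [0, -0.0115, -0.005, 0], [0, -0.0115, -0.005, 0]]], jaw=0.4)

```text
time: 3.83
tool_pos: [582.0, -3.4, 110.4]
tcp_rot: [-0.241, 1.563, -0.449]
contact_force: [-0.1, 0.1, 0.4]
grip_width: 29.2
```

Request:
step_arm(targets=[[[0, 0, 0, 0], [0, 0, 0, 0], [0.003, 0, 0, 0], [0.006, 0, 0, 0], [0.01, 0, 0, 0]]])

```text
time: 4.25
tool_pos: [582.1, -3.3, 100.1]
tcp_rot: [-0.237, 1.563, -0.445]
contact_force: [0.5, -0.0, 0.5]
grip_width: 54.9
```

Request:
step_arm(targets=[[[0.003, 0, 0, 0], [0.006, 0, 0, 0], [0.009, 0, 0, 0], [0.012, 0, 0, 0], [0.014, 0, 0, 0]]])

```text
time: 4.67
tool_pos: [582.1, -3.4, 85.6]
tcp_rot: [-0.253, 1.564, -0.46]
contact_force: [0.0, 0.8, 0.4]
grip_width: 54.7
```

```bash
python3 - <<'E'
from h import *
goto([583.8-.203*9.4-1,7.3-.979*10.4,72],78.3)
c=cap('wrist'); o=bot.get_obs(); T=(cloud(c)-o['tool_pos'])@Ro.from_euler('xyz',o['tcp_rot']).as_matrix()
m=(c['depth']>0)&(abs(T[...,1])<70)&(T[...,0]>-90)&(T[...,0]<-28)&(abs(T[...,2])<12)&(abs(T[...,1])>12)
print(T[m][:,0].max(),'tip world z',o['tool_pos'][2]-np.percentile(T[m][:,0],99.5))
E
```

```text
tool [582.1  -3.4  85.6] x [ 0.007 -0.003 -1.   ] jaw yaw 78.1 q6 -1.5 F [0.  0.8 0.4] w 54.7 t 4.6667
shift [ 0.0136  0.0003 -0.0014] turn about tool x -0.19 or 179.81
-36.950721671735806 tip world z 123.4961140918592
```

Request:
step_arm(targets=[[[0.003, 0, 0, 0], [0.006, 0, 0, 0], [0.009, 0, 0, 0], [0.011, 0, 0, 0], [0.012, 0, 0, 0]]])

```text
time: 5.13
tool_pos: [581.8, -3.4, 72.9]
tcp_rot: [-0.303, 1.565, -0.511]
contact_force: [-0.6, 0.2, -0.5]
grip_width: 55.0
```

Request:
step_arm(targets=[[[0, 0, 0, 0], [0, 0, 0, 0], [0, 0, 0, 0], [0, 0, 0, 0], [0, 0, 0, 0]]], jaw=1)

```text
time: 5.55
tool_pos: [581.9, -3.4, 73.1]
tcp_rot: [-0.291, 1.564, -0.498]
contact_force: [0.3, 0.1, -0.9]
grip_width: 26.8
```

Request:
step_arm(targets=[[[0, 0, 0, 0], [0, 0, 0, 0], [0, 0, 0, 0], [0, 0, 0, 0], [0, 0, 0, 0]]])

```text
time: 5.97
tool_pos: [582.0, -3.3, 73.2]
tcp_rot: [-0.267, 1.564, -0.474]
contact_force: [-0.2, 0.4, -0.1]
grip_width: 9.8
```

Fin gripped (9.8 mm). Slide open.

Request:
step_arm(targets=[[[0, 0.008, 0, 0], [0, 0.02, 0, 0], [0, 0.034, 0, 0], [0, 0.048, 0, 0], [0, 0.06, 0, 0]]])

```text
time: 6.38
tool_pos: [594.3, 57.6, 73.2]
tcp_rot: [-0.274, 1.565, -0.481]
contact_force: [-3.0, -2.3, 3.8]
grip_width: 9.7
```

Request:
step_arm(targets=[[[0, 0.014, 0, 0], [0, 0.028, 0, 0], [0, 0.042, 0, 0], [0, 0.055, 0, 0], [0, 0.064, 0, 0]]])

```text
time: 6.8
tool_pos: [607.4, 122.3, 73.2]
tcp_rot: [-0.222, 1.565, -0.428]
contact_force: [-4.2, -2.0, 4.3]
grip_width: 9.8
```

Request:
step_arm(targets=[[[0, 0, 0, 0], [0, 0, 0, 0], [0, 0, 0, 0], [0, 0, 0, 0], [0, 0, 0, 0]]], jaw=0.4)

```text
time: 7.22
tool_pos: [607.5, 121.8, 73.0]
tcp_rot: [-0.214, 1.565, -0.42]
contact_force: [0.5, 0.5, 0.5]
grip_width: 38.6
```

Request:
step_arm(targets=[[[-0.02, 0, 0, 0], [-0.05, 0, 0, 0], [-0.05, -0.04, 0, 0], [-0.05, -0.08, 0, 0], [-0.05, -0.12, 0, 0]]])

```text
time: 7.63
tool_pos: [582.5, 3.2, 123.8]
tcp_rot: [-0.159, 1.563, -0.364]
contact_force: [1.1, -0.6, -0.4]
grip_width: 55.3
```

```bash
python3 - <<'E'
from h import *
import pickle
goto([567.6,-71.1,100],78.3)
c=cap('wrist');pickle.dump(c,open('w2.pkl','wb')); save(c,'f',None,1.2)
P=cloud(c); ok=c['depth']>0
a=np.radians(-11.7); ex=np.array([np.cos(a),np.sin(a)]); ey=np.array([-ex[1],ex[0]])
X=(P[...,:2]-[583.8,7.3])@ex; Y=(P[...,:2]-[583.8,7.3])@ey; Z=P[...,2]
for n,lo,hi,mm in(('fin',122,134,abs(X)<35),('bar',86,96,abs(Y+80)<40),('skirt',50,66,abs(Y+80)<40)):
    m=ok&(Z>lo)&(Z<hi)&mm&(abs(X)<60)
    if m.sum()>20: print(n,m.sum(),'x',np.percentile(X[m],[1,50,99]).round(1),'y',np.percentile(Y[m],[1,50,99]).round(1),'z',np.median(Z[m]).round(1), cv2.minAreaRect(np.c_[X[m],Y[m]].astype(np.float32)))
E
```

```text
tool [582.5   3.2 123.8] x [ 0.007 -0.003 -1.   ] jaw yaw 78.2 q6 -1.49 F [ 1.1 -0.6 -0.4] w 55.3 t 7.6333
shift [ 0.0239 -0.0757  0.0004] turn about tool x -0.05 or 179.95
fin 1375 x [-29.6  -7.   20. ] y [114.5 117.3 124.5] z 129.9 ((-3.616130828857422, 119.56200408935547), (52.771514892578125, 10.834662437438965), 0.6936156749725342)
bar 1076 x [-24.9  -1.4  25.4] y [-86.3 -78.5 -72.6] z 92.6 ((0.5500125885009766, -79.74129486083984), (14.477139472961426, 51.52522659301758), 88.72586822509766)
skirt 2930 x [-31.9  -3.2  40.7] y [-116.5  -70.9  -47.2] z 60.8 ((7.740348815917969, -80.28557586669922), (66.86236572265625, 82.40972137451172), 80.34074401855469)
```

View pics/f.png

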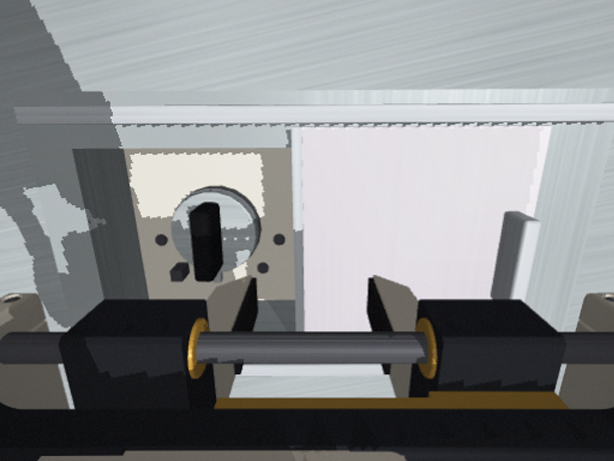

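Guard is about 139 mm open. The post at (180,272) is at -0.75 and the bar is centred where expected. Approach the knob.

Request:
step_arm(targets=[[[0, -0.025, 0, 0], [0, -0.05, 0, 0], [0, -0.0757, 0.0005, 0], [0.01, -0.0757, 0.0005, 0], [0.025, -0.0757, 0.0005, 0]]])

```text
time: 8.1
tool_pos: [566.8, -80.5, 99.8]
tcp_rot: [-0.498, 1.56, -0.712]
contact_force: [0.4, -0.1, 0.1]
grip_width: 54.7
```

Request:
step_arm(targets=[[[0.007, 0, 0, 0], [0.014, 0, 0, 0], [0.021, 0, 0, 0], [0.027, 0, 0, 0], [0.03, 0, 0, 0]]])

```text
time: 8.52
tool_pos: [566.9, -80.3, 69.0]
tcp_rot: [-0.531, 1.561, -0.744]
contact_force: [-0.4, 0.2, 0.3]
grip_width: 55.0
```

```bash
python3 - <<'E'
from h import *
goto([567.9,-70.8,29],77)
c=cap('wrist'); save(c,'g',None,1.2)
E
```

```text
tool [566.9 -80.3  69. ] x [ 0.008 -0.007 -1.   ] jaw yaw 77.8 q6 -1.63 F [-0.4  0.2  0.3] w 55.0 t 8.5167
shift [ 0.0399  0.0097 -0.0014] turn about tool x 0.8 or -179.2
```

View pics/g.png

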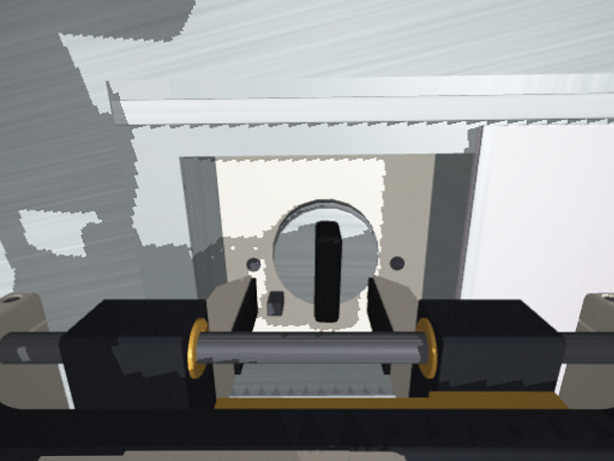

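The bar (328,270) sits about 9 mm to +y of the finger centre (311), which matches the number. Correct that and go down.

Request:
step_arm(targets=[[[0, 0.004, -0.0007, 0.4], [0, 0.008, -0.0014, 0.8], [0, 0.0095, -0.0014, 0.8], [0, 0.0095, -0.0014, 0.8], [0.004, 0.0095, -0.0014, 0.8]]])

```text
time: 8.98
tool_pos: [568.1, -70.6, 65.6]
tcp_rot: [-0.455, 1.559, -0.681]
contact_force: [-0.6, -0.3, -0.0]
grip_width: 55.2
```

Request:
step_arm(targets=[[[0.005, 0, 0, 0], [0.011, 0, 0, 0], [0.017, 0, 0, 0], [0.021, 0, 0, 0], [0.023, 0, 0, 0]]])

```text
time: 9.4
tool_pos: [567.8, -70.8, 41.5]
tcp_rot: [-0.524, 1.561, -0.75]
contact_force: [0.1, 0.6, 0.4]
grip_width: 55.0
```

Request:
step_arm(targets=[[[0.004, 0, 0, 0], [0.008, 0, 0, 0], [0.011, 0, 0, 0], [0.012, 0, 0, 0], [0.012, 0, 0, 0]]])

```text
time: 9.82
tool_pos: [567.7, -70.8, 29.2]
tcp_rot: [-0.547, 1.561, -0.774]
contact_force: [0.0, 0.9, 0.7]
grip_width: 55.0
```

```bash
python3 - <<'E'
from h import *
goto([567.9,-70.8,29],77)
E
```

```text
tool [567.7 -70.8  29.2] x [ 0.007 -0.007 -1.   ] jaw yaw 77.0 q6 -1.6 F [0.  0.9 0.7] w 55.0 t 9.8167
shift [0.0002 0.0001 0.0002] turn about tool x 0.02 or -179.98
```

Request:
step_arm(targets=[[[0, 0, 0, 0], [0, 0, 0, 0], [0, 0, 0, 0], [0, 0, 0, 0], [0, 0, 0, 0]]], jaw=1)

```text
time: 10.23
tool_pos: [567.8, -70.8, 29.3]
tcp_rot: [-0.536, 1.561, -0.762]
contact_force: [-0.1, 0.2, -0.2]
grip_width: 26.7
```

Request:
step_arm(targets=[[[0, 0, 0, 0], [0, 0, 0, 0], [0, 0, 0, 0], [0, 0, 0, 0], [0, 0, 0, 0]]])

```text
time: 10.65
tool_pos: [567.7, -71.7, 29.5]
tcp_rot: [-0.613, 1.56, -0.84]
contact_force: [-2.0, -4.8, 1.5]
grip_width: 13.6
```

Request:
step_arm(targets=[[[-0.002, 0, 0, 0], [-0.005, 0, 0, 0], [-0.008, 0, 0, 0], [-0.011, 0, 0, 0], [-0.0125, 0, 0, 0]]])

```text
time: 11.07
tool_pos: [567.5, -71.7, 41.8]
tcp_rot: [-0.646, 1.56, -0.872]
contact_force: [2.4, -4.3, -10.8]
grip_width: 13.9
```

Request:
step_arm(targets=[[[0, 0, 0, 0], [0, 0, 0, 0], [0, 0, 0, 0], [0, 0, 0, 0], [0, 0, 0, 0]]])

```text
time: 11.48
tool_pos: [567.5, -71.7, 41.6]
tcp_rot: [-0.654, 1.56, -0.881]
contact_force: [3.0, -3.3, -11.0]
grip_width: 13.5
```

Lifted about 12 mm with ~11 N of spring force. Turn clockwise 32°.

Request:
step_arm(targets=[[[0, 0, 0, 5], [0, 0, 0, 12], [0, 0, 0, 19], [0, 0, 0, 26], [0, 0, 0, 32]]])

```text
time: 11.9
tool_pos: [567.7, -71.4, 41.4]
tcp_rot: [-0.048, 1.56, -0.839]
contact_force: [4.6, -1.9, -11.7]
grip_width: 13.7
```

Request:
step_arm(targets=[[[0, 0, 0, 0], [0, 0, 0, 0], [0, 0, 0, 0], [0, 0, 0, 0], [0, 0, 0, 0]]])

```text
time: 12.32
tool_pos: [567.7, -71.4, 41.3]
tcp_rot: [-0.043, 1.56, -0.832]
contact_force: [3.8, -4.0, -11.3]
grip_width: 13.9
```

```bash
cat >> h.py <<'E'
def knob():
    c=cap('wrist'); P=cloud(c); a=np.radians(-11.7); ex=np.array([np.cos(a),np.sin(a)]); ey=np.array([-ex[1],ex[0]])
    X=(P[...,:2]-[583.8,7.3])@ex; Y=(P[...,:2]-[583.8,7.3])@ey+80; Z=P[...,2]; r=np.hypot(X,Y)
    dark=c['color'].max(2)<60
    m=(c['depth']>0)&dark&(r<32)&(Z>80)&(Z<112)
    if m.sum()>20: print('bar n',m.sum(),'z',np.percentile(Z[m],[10,50,90]).round(1),'top rect',cv2.minAreaRect(np.c_[X[m],Y[m]].astype(np.float32)))
    s=(c['depth']>0)&~dark&(r<31)&(r>15)&(Z>45)&(Z<80)
    if s.sum()>20: print('skirt n',s.sum(),'z',np.percentile(Z[s],[10,50,90]).round(1))
    return c
E
python3 - <<'E'
from h import *
goto([567.5,-71.7,41.6],77)
c=knob(); save(c,'k',None,1.2)
E
```

```text
tool [567.7 -71.4  41.3] x [ 0.007 -0.008 -1.   ] jaw yaw 44.8 q6 -1.03 F [  3.8  -4.  -11.3] w 13.9 t 12.3167
shift [-0.0003 -0.0004  0.    ] turn about tool x -32.24 or 147.76
bar n 2191 z [ 91.6 104.2 105.4] top rect ((0.3520689010620117, 0.10534477233886719), (18.171207427978516, 52.54256057739258), 52.380619049072266)
skirt n 2780 z [53.3 72.7 73.5]
```

View pics/k.png

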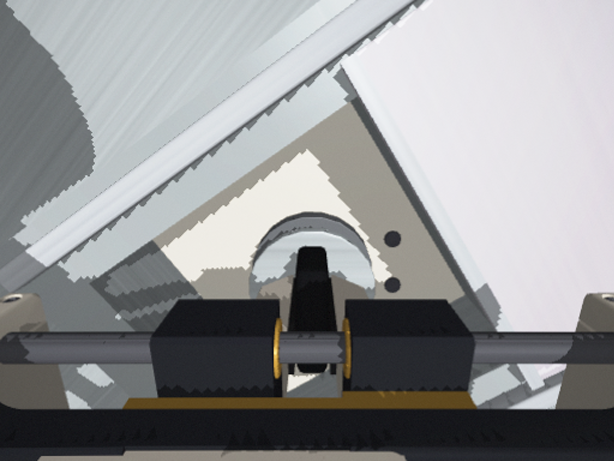

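Bar raised (top about 104 mm) and turned to about -0.58 rad. Slacken the jaws so the knob rests on the plate, then sweep slowly.

Request:
step_arm(targets=[[[0, 0, 0, 0], [0, 0, 0, 0], [0, 0, 0, 0], [0, 0, 0, 0], [0, 0, 0, 0]]], jaw=0.825)

```text
time: 12.78
tool_pos: [567.9, -71.2, 42.0]
tcp_rot: [0.006, 1.56, -0.784]
contact_force: [0.1, -0.6, 0.4]
grip_width: 16.0
```

```bash
python3 -c "
from h import *
knob()"
```

```text
bar n 2207 z [ 89.5 101.3 102.6] top rect ((0.8048839569091797, 1.2413825988769531), (24.592716217041016, 51.77330017089844), 71.70282745361328)
skirt n 2643 z [68.5 69.7 70.6]
```

Request:
step_arm(targets=[[[0, 0, 0, 1], [0, 0, 0, 2], [0, 0, 0, 3], [0, 0, 0, 4], [0, 0, 0, 5]]])

```text
time: 13.25
tool_pos: [567.8, -71.3, 41.8]
tcp_rot: [0.072, 1.56, -0.807]
contact_force: [-0.5, -0.4, -0.8]
grip_width: 15.6
```

```bash
python3 -c "
from h import *
goto([567.7,-71.4,41.3],77);knob()"
```

```text
tool [567.8 -71.3  41.8] x [ 0.007 -0.008 -1.   ] jaw yaw 39.6 q6 -0.94 F [-0.5 -0.4 -0.8] w 15.6 t 13.25
shift [ 0.0005 -0.0002  0.    ] turn about tool x -37.36 or 142.64
bar n 2177 z [ 90.4 101.3 102.7] top rect ((0.8138160705566406, 1.827413558959961), (23.978519439697266, 51.60447311401367), 69.39888763427734)
skirt n 2610 z [68.5 69.8 70.6]
```

Resting on the plate (about 9.3 mm lift). Continue the sweep.

Request:
step_arm(targets=[[[0, 0, 0, 1], [0, 0, 0, 2], [0, 0, 0, 3], [0, 0, 0, 4], [0, 0, 0, 5]]])

```text
time: 13.72
tool_pos: [567.8, -71.5, 41.8]
tcp_rot: [0.145, 1.56, -0.824]
contact_force: [-0.2, -0.5, 0.2]
grip_width: 15.7
```

```bash
python3 -c "
from h import *
knob()"
```

```text
bar n 2208 z [ 89.6 101.3 102.6] top rect ((1.0144786834716797, 1.8719673156738281), (23.77069664001465, 51.78366470336914), 65.16940307617188)
skirt n 2604 z [68.5 69.8 70.6]
```

Request:
step_arm(targets=[[[0, 0, 0, 1], [0, 0, 0, 2], [0, 0, 0, 3], [0, 0, 0, 4], [0, 0, 0, 5]]])

```text
time: 14.18
tool_pos: [567.8, -71.3, 41.7]
tcp_rot: [0.253, 1.56, -0.806]
contact_force: [0.1, -0.5, -0.2]
grip_width: 16.1
```

```bash
python3 -c "
from h import *
goto([567.7,-71.4,41.3],77);knob()"
```

```text
tool [567.8 -71.3  41.7] x [ 0.007 -0.008 -1.   ] jaw yaw 29.3 q6 -0.76 F [ 0.1 -0.5 -0.2] w 16.1 t 14.1833
shift [ 0.0004 -0.0002  0.0001] turn about tool x -47.67 or 132.33
bar n 2060 z [88.2 92.7 96.1] top rect ((-3.706784725189209, 5.817976951599121), (20.48395347595215, 38.57327651977539), 40.64561080932617)
skirt n 2433 z [60.3 61.  61.8]
```

Snapped: the skirt is back to 61 mm, its down height. Release, rise and verify.

Request:
step_arm(targets=[[[0, 0, 0, 0], [0, 0, 0, 0], [0, 0, 0, 0], [0, 0, 0, 0], [0, 0, 0, 0]]], jaw=0.4)

```text
time: 14.65
tool_pos: [567.8, -71.3, 41.8]
tcp_rot: [0.257, 1.56, -0.803]
contact_force: [0.0, 0.6, 0.4]
grip_width: 44.8
```

Request:
step_arm(targets=[[[0, 0, 0, 0], [0, 0, 0, 0], [0, 0, 0, 0], [-0.01, 0, 0, 0], [-0.03, 0, 0, 0]]])

```text
time: 15.07
tool_pos: [565.9, -70.6, 70.4]
tcp_rot: [-0.125, 1.564, -1.185]
contact_force: [-0.5, 0.3, -0.3]
grip_width: 54.7
```

Request:
step_arm(targets=[[[-0.03, 0, 0, 0], [-0.06, 0, 0, -6], [-0.08, 0, 0, -12], [-0.08, 0, 0, -18], [-0.08, 0, 0, -24]]])

```text
time: 15.48
tool_pos: [566.7, -70.4, 153.2]
tcp_rot: [-0.192, 1.56, -0.828]
contact_force: [0.3, -0.0, -0.5]
grip_width: 54.9
```

Request:
step_arm(targets=[[[0, 0, 0, -6], [0, 0, 0, -12], [0, 0, 0, -18], [0, 0, 0, -24], [0, 0, 0, -24.5]]])

```text
time: 15.9
tool_pos: [566.8, -70.4, 154.0]
tcp_rot: [-0.591, 1.56, -0.795]
contact_force: [0.2, 0.3, 0.9]
grip_width: 55.3
```

```bash
python3 - <<'E'
from h import *
a=np.radians(-11.7); ex=np.array([np.cos(a),np.sin(a)]); ey=np.array([-ex[1],ex[0]])
g=np.array([583.8,7.3])+118.6*ey
goto([g[0],g[1],150],78.3)
c=knob(); save(c,'m',None,1.2)
E
```

```text
tool [566.8 -70.4 154. ] x [ 0.008 -0.008 -1.   ] jaw yaw 78.3 q6 -1.62 F [0.2 0.3 0.9] w 55.3 t 15.9
shift [0.0028 0.1981 0.0009] turn about tool x 0.0 or -180.0
bar n 900 z [87.7 92.5 93.6] top rect ((0.3032369613647461, 0.42831993103027344), (14.453997611999512, 50.58292007446289), 42.912654876708984)
skirt n 1597 z [60.1 61.  62. ]
```

View pics/m.png

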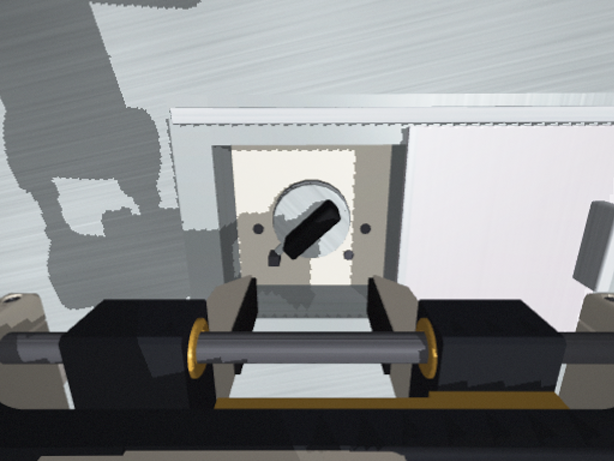

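The pointer aims at the post (274,258), the bar is at about -0.82 rad, and the knob is fully down. Now the fin.

Request:
step_arm(targets=[[[0, 0.03, 0, 0], [0, 0.065, 0, 0], [0, 0.1, 0, 0], [0, 0.135, 0, 0], [0, 0.165, 0, 0]]])

```text
time: 16.37
tool_pos: [601.2, 93.2, 153.4]
tcp_rot: [-0.524, 1.56, -0.736]
contact_force: [0.3, -0.1, 0.3]
grip_width: 55.3
```

Request:
step_arm(targets=[[[0, 0.015, 0, 0], [0, 0.025, 0, 0], [0, 0.026, 0, 0], [0, 0.026, 0, 0], [0, 0.026, 0, 0]]])

```text
time: 16.78
tool_pos: [606.6, 117.4, 153.3]
tcp_rot: [-0.572, 1.56, -0.785]
contact_force: [-0.1, -0.3, 0.6]
grip_width: 55.2
```

```bash
python3 - <<'E'
from h import *
c=cap('wrist'); P=cloud(c)
a=np.radians(-11.7); ex=np.array([np.cos(a),np.sin(a)]); ey=np.array([-ex[1],ex[0]]); b=np.array([583.8,7.3])
X=(P[...,:2]-b)@ex; Y=(P[...,:2]-b)@ey; Z=P[...,2]
m=(c['depth']>0)&(Z>125)&(Z<134)&(abs(X)<35)&(abs(Y-120)<40)
print(np.percentile(X[m],[1,99]),np.percentile(Y[m],[1,99])); yc=np.percentile(Y[m],[1,99]).mean()
g=b+(yc-1)*ey; goto([g[0],g[1],73],78.3)
E
```

```text
[-29.62964852  28.41856426] [114.8211275  124.59225267]
tool [606.6 117.2 153.4] x [ 0.008 -0.008 -1.   ] jaw yaw 77.7 q6 -1.28 F [-0.2  0.2 -1. ] w 55.1 t 16.8333
shift [ 0.0803  0.007  -0.0009] turn about tool x -0.58 or 179.42
```

Request:
step_arm(targets=[[[0.005, 0.004, 0, -0.3], [0.02, 0.0065, 0, -0.5], [0.038, 0.0065, 0, -0.5], [0.052, 0.0065, 0, -0.5], [0.06, 0.0065, 0, -0.5]]])

```text
time: 17.25
tool_pos: [607.4, 122.2, 91.2]
tcp_rot: [-0.806, 1.561, -1.012]
contact_force: [0.2, 0.4, -0.2]
grip_width: 55.2
```

Request:
step_arm(targets=[[[0.006, 0, 0, 0], [0.012, 0, 0, 0], [0.016, 0, 0, 0], [0.019, 0, 0, 0], [0.019, 0, 0, 0]]])

```text
time: 17.67
tool_pos: [607.5, 122.0, 72.0]
tcp_rot: [-0.834, 1.561, -1.041]
contact_force: [-0.1, -0.6, 0.1]
grip_width: 55.1
```

Request:
step_arm(targets=[[[0, 0, 0, 0], [0, 0, 0, 0], [0, 0, 0, 0], [0, 0, 0, 0], [0, 0, 0, 0]]], jaw=1)

```text
time: 18.08
tool_pos: [607.6, 122.0, 72.2]
tcp_rot: [-0.792, 1.561, -0.998]
contact_force: [-0.7, -0.6, -0.3]
grip_width: 26.2
```

Request:
step_arm(targets=[[[0, 0, 0, 0], [0, 0, 0, 0], [0, 0, 0, 0], [0, 0, 0, 0], [0, 0, 0, 0]]])

```text
time: 18.5
tool_pos: [607.8, 122.3, 72.3]
tcp_rot: [-0.731, 1.561, -0.938]
contact_force: [0.1, 1.0, 0.6]
grip_width: 9.9
```

Gripped. Slide it 132 mm towards shut, then finish slowly.

Request:
step_arm(targets=[[[0, -0.008, 0, 0], [0, -0.022, 0, 0], [0, -0.038, 0, 0], [0, -0.054, 0, 0], [0, -0.068, 0, 0]]])

```text
time: 18.92
tool_pos: [593.9, 54.2, 72.4]
tcp_rot: [-0.661, 1.561, -0.868]
contact_force: [6.1, 2.0, -7.1]
grip_width: 10.0
```

Request:
step_arm(targets=[[[0, -0.014, 0, 0], [0, -0.028, 0, 0], [0, -0.042, 0, 0], [0, -0.053, 0, 0], [0, -0.06, 0, 0]]])

```text
time: 19.33
tool_pos: [581.7, -6.6, 72.4]
tcp_rot: [-0.634, 1.56, -0.842]
contact_force: [5.8, 1.1, -6.4]
grip_width: 9.5
```

```bash
python3 - <<'E'
from h import *
a=np.radians(-11.7); ex=np.array([np.cos(a),np.sin(a)]); ey=np.array([-ex[1],ex[0]]); b=np.array([583.8,7.3])
g=b+(-20)*ey; goto([g[0],g[1],72.3],78.3)
E
```

```text
tool [581.7  -6.6  72.4] x [ 0.007 -0.008 -1.   ] jaw yaw 78.1 q6 -1.5 F [ 5.8  1.1 -6.4] w 9.5 t 19.3333
shift [ 0.0001 -0.0059 -0.0007] turn about tool x -0.22 or 179.78
```

Request:
step_arm(targets=[[[0, -0.002, 0, 0], [0, -0.0035, 0, 0], [0, -0.005, 0, 0], [0, -0.006, 0, 0], [0, -0.007, 0, 0]]])

```text
time: 19.75
tool_pos: [580.4, -13.3, 72.4]
tcp_rot: [-0.61, 1.56, -0.817]
contact_force: [4.1, 0.9, -3.6]
grip_width: 10.1
```

Request:
step_arm(targets=[[[0, -0.0005, 0, 0], [0, -0.001, 0, 0], [0, -0.0015, 0, 0], [0, -0.002, 0, 0], [0, -0.002, 0, 0]]])

```text
time: 20.17
tool_pos: [580.4, -13.3, 72.4]
tcp_rot: [-0.386, 1.561, -0.594]
contact_force: [6.1, 7.3, -4.1]
grip_width: 9.9
```

At the stop: force in +y, no more travel. Release, rise and check.

Request:
step_arm(targets=[[[0, 0, 0, 0], [0, 0, 0, 0], [0, 0, 0, 0], [0, 0, 0, 0], [0, 0, 0, 0]]], jaw=0.4)

```text
time: 20.58
tool_pos: [580.2, -13.6, 72.5]
tcp_rot: [-0.424, 1.561, -0.632]
contact_force: [-0.0, 0.0, -0.5]
grip_width: 38.5
```

Request:
step_arm(targets=[[[0, 0, 0, 0], [0, 0, 0, 0], [-0.01, 0, 0, 0], [-0.03, 0, 0, 0], [-0.06, 0, 0, 0]]])

```text
time: 21.0
tool_pos: [578.0, -13.1, 131.5]
tcp_rot: [-0.844, 1.565, -1.052]
contact_force: [-0.7, -0.1, -0.8]
grip_width: 55.1
```

Request:
step_arm(targets=[[[-0.03, 0, 0, 0], [-0.06, 0, 0, 0], [-0.07, 0, 0, 0], [-0.07, 0, 0, 0], [-0.07, 0, 0, 0]]])

```text
time: 21.42
tool_pos: [577.6, -12.7, 201.4]
tcp_rot: [-0.816, 1.565, -1.023]
contact_force: [0.2, 0.2, -0.9]
grip_width: 55.0
```

```bash
python3 - <<'E'
from h import *
import pickle
a=np.radians(-11.7); ex=np.array([np.cos(a),np.sin(a)]); ey=np.array([-ex[1],ex[0]]); b=np.array([583.8,7.3])
c=cap('wrist'); save(c,'z',None,1.2); P=cloud(c)
X=(P[...,:2]-b)@ex; Y=(P[...,:2]-b)@ey; Z=P[...,2]
m=(c['depth']>0)&(Z>125)&(Z<134)&(abs(X)<35)&(abs(Y)<60)
print('fin y',np.percentile(Y[m],[1,99])); goto([580,-13,150],78)
d=cap('scene'); e=pickle.load(open('scene.pkl','rb'))
for n,x0,x1 in(('tall',380,430),('short',70,125),('jar',50,115)):
    y0,y1={'tall':(160,230),'short':(180,235),'jar':(250,310)}[n]
    print(n,np.abs(d['color'][y0:y1,x0:x1].astype(int)-e['color'][y0:y1,x0:x1]).mean().round(2))
E
```

```text
fin y [-24.99183793 -15.32851592]
tool [577.  -12.6 200.2] x [ 0.001 -0.005 -1.   ] jaw yaw 78.1 q6 -1.51 F [-0.  -0.5  0.1] w 54.8 t 21.4667
shift [0.0502 0.0005 0.0029] turn about tool x 0.11 or -179.89
tall 4.7
short 4.37
jar 4.81
```

View pics/z.png

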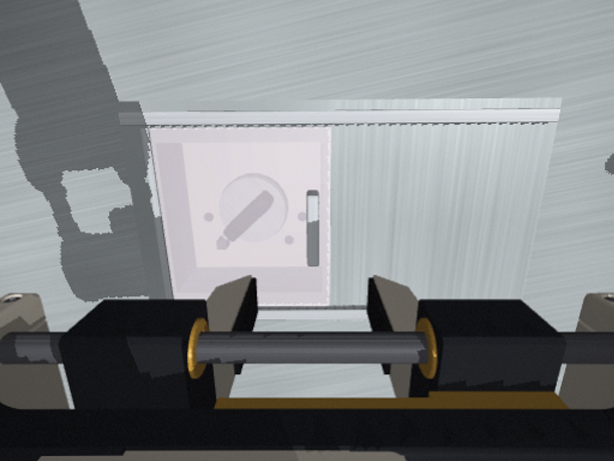

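The fin centre is at -20.2 mm, so the guard is shut. The pointer still aims at the post (223,243). The bystanders' image patches differ from the start only at noise level.

```bash
python3 -c "
from plant import bot
print(bot.close_job())"
```

```text
the job is handed in; nothing more can be done
None
```

The dose is changed and the job is handed in. I opened the guard to about 139 mm, pulled the knob up about 12 mm and turned it clockwise. I then slackened the jaws and swept slowly until it snapped down at the square post, and slid the guard back to its stop.

**Last checks:**
- **Knob:** the skirt is back at 61 mm, its height when down, with the bar at about -0.82 rad against the post's nominal -0.75. That puts the pointer line about 4 mm from the post.
- **Guard:** the fin is at local y = -20.2 mm, against -20 mm when shut, and the push met a clear stop.
- **Gripper:** it is open and clear, with the fingers well above the block.
- **Bottles and jar:** their patches of the scene image differ from the start only slightly (about 4 to 5 grey levels on average). I took that as noise and did not measure their positions again. The arm never went near them.

**What disagreed:**
- **Finger length:** the fingers end about 37 mm short of the reported TCP, although the text says it is at their tips. My first attempt to grip the fin therefore closed harmlessly above it, and I corrected every depth after that.
- **Overshoot:** one fast sideways move went about 9 mm too far and was corrected before I gripped the knob.

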